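# Slide the clasp under the bonding press and hold the lever level

### The arm

A 7-joint arm with a two-finger parallel gripper is mounted at the origin on the work surface. World frame = base frame: x ahead of the robot, y to its left, z up, the work surface at z = 0. Lengths are in m, angles in rad, forces in N, time in s.
With the tool pointing down it reaches from about 0.4 to 0.925 m from the base axis. Payload 4.1 kg.
Tool frame: the origin (TCP) lies at the very end of the fingers, on their centre line; the grasp point (between the pads) lies r.pinch_z behind it (r.pinch_z is the distance from the TCP to the grasp point, in m); z points along the fingers, y is the line along which they close (so a half turn about z gives the same grasp; the last joint's range is limited). The gripper opens to 85 mm and grips with 20 to 120 N. Pads are 22 mm wide; open, the fingers measure 114 mm over their backs; the gripper's body (76 mm by 85 mm) begins 54 mm behind the grasp point. The pads swing forward as they close: fully open they stand 13 mm farther back than shut.
Start: joints at [1.126, 0.398, 0.045, 1.537, -0.019, 1.207, -0.051], TCP at [0.22, -0.612, 0.195] pointing down, gripper open.
Joint ranges: [-2.82, 2.82], [-0.49, 2.23], [-1.37, 1.46], [0, 2.46], [-1.36, 4.5], [0.23, 2], [-2.94, 2.94]. Speed limits (rad/s): [2.57, 2.57, 3.14, 3.14, 3.14, 3.14, 3.14].

### API

Orientations are given as a unit quaternion [x, y, z, w].
In Python, from plant import r, optics gives the robot as it stands.
- The arm moves only by the tool move_arm, never from a script. Its argument "targets" is a list of rows, each a list of 7 numbers: the turn, a rotation vector about the tool's x, y, z in degrees, then the shift along the tool's x, y, z in cm, then the finger opening in cm, from 0 to 8.54. In form: [[wx, wy, wz, dx, dy, dz, fingers], ...]. A call has 1 to 12 rows; each row shifts and turns the commanded pose from where the row before left it, along the tool's axes as they then stand; what a row does not reach is not made up. A row lasts 1/12 s, in which the tool goes at most 41.7 mm and 7.16 degrees, less where a joint would pass 70% of its speed; a pose out of reach is approached as far as the arm can. A call is refused whole if a number of a shift passes 4.17 or a number of a turn 7.16, either way. A call with a gripper value outside its range is refused whole. The fingers move at their own pace and stop on an object; "force" is the grip in N (left out, the last holds). Time passes only in rows, so rows that do not move let the fingers close. It gives the time, the measured TCP pose, the force, the opening and the grip force at its end, in the units of the state.
- r.sense(): the state, without advancing time (a new reading comes with each control period).
- optics.camera(name): name is "scene" or "top" or "wrist"; returns a dict with "color" (384x512x3 uint8, blue, green, red), "fx", "fy", "cx", "cy" (pixels), "xyz" and "rotation" of the camera in the world; the wrist camera has in their place "T_tool_cam" (4x4, takes a point from camera to tool coordinates, whose origin is the TCP and whose axes are the flange's). Camera axes: x right, y up, looking along -z (the intrinsics and any distortion apply to the point x, -y, -z); pixel columns grow to the right and rows downward; lengths in m; the calibration is good to about 2 mm. A picture is of the moment at which its call begins: read the wrist's pose just before it. There is no depth.
- r.finish_job(): hands the job in; it is judged then, once.
The state is a dict: "time_s": time; "qpos": joint angles; "qd": joint speeds; "joint_torque": joint torques, N m; "eef_pos": TCP position; "tcp_rot": TCP orientation; "ft_force": force on the tool from outside, world axes, zero at the start; "wrist_torque": the same for the moment, N m; "grip_width": finger opening in m; "grip_force": force on a finger pad.
Only numpy, scipy, OpenCV 4.12 (cv2) and the standard library are available. Lean on these libraries where they do the work, as an engineer would, in place of code of your own. Each camera call takes 0.05 s, during which the arm holds its last target. There are 200 camera calls.

### The job

The brass clasp already sits in the nest of the hand bonding press: push the slide in by its knob until it clicks into its detent with the clasp under the press foot, and let go of it. Then bring the lever down by its rubber grip until it is level, not clearly past level or the clasp gets crushed, and keep it pressed there while the glue takes: your program finishes while still holding the lever level. Leave the other things on the bench where they are.

Things in the scene. Friction and masses are not known exactly. Their poses are not given: they have to be found in the camera images.
- press: Fixed hand-lever press: teal base plate 190 x 235 x 14 mm, cream column 52 mm wide, 185 mm high, with a 44 mm wide head (110 to 152 mm high). Origin on the bench under the ram axis, z up, x from the ram to the column (at x = 50 to 93 mm), so the lever's grip is at -x; the slide comes out along +y. The base plate spans x = -75 to 115, y = -80 to 155 mm.
- carriage (a joint): Travel (m) of the steel slide plate (60 x 170 mm, top 36 mm above the bench) along the press's +y: 0 = home, clasp under the ram and spring roller in the slide's notch; 0.05 to 0.09 at the start. Friction 1.5 N; from about 0.032 the nose lifts the roller (up to 6 N); within 4 mm of home the roller pulls the slide in and holds it against about 8 N. Stop at -0.003.
- knob: Upright black knob on the slide's outer end: a cylinder 20 mm in diameter, 32 mm tall, on a 14 mm thick stem 12 mm tall. Origin at the foot of the stem on the slide plate, 36 mm above the bench; the knob's top is 80 mm above the bench. In the press's frame it is at x = 0, y = 120 mm + the slide's travel.
- clasp: Brass clasp 22 x 32 x 14 mm clamped in the white nest on the slide; origin under its centre, its top 50 mm above the bench. Moves with the slide only.
- lever (a joint): Angle (rad) of the press lever: 0 = at rest, 0.5 rad above level; 0.5 = level; stop at 0.72. It swings down about a level axis along the press's y through point lever_pivot and drives the foot down. A spring always lifts it: 2 N at the grip at rest, 5 N at level. From 0.39 the sprung foot bears on the clasp: holding level takes about 10 N at the grip, the foot then presses with about 14 N.
- lever_pivot (a point): Lever pivot, 170 mm above the bench, 70 mm behind the ram axis (press x = 70 mm, y = 0).
- grip: Black rubber sleeve on the lever's end, 26 mm in diameter (30 mm at the very end), 90 mm long; origin at its middle, 200 mm from the pivot. Its x axis runs along the lever towards the pivot. At rest its middle is 266 mm above the bench; with the lever level 170 mm above it, at press x = -130 mm.
- foot: Sprung rubber press foot under the ram, 22 mm in diameter; origin at the centre of its underside, 79 mm above the bench with the lever at rest.
- tub: Loose blue-grey plastic jar 84 mm in diameter, 115 mm tall, origin under its centre; leave alone.
- tray: Loose aluminium tray 120 x 160 x 28 mm full of brass clasps, origin under its centre; leave alone.
- driver: Loose screwdriver 170 mm long lying on the bench, its length along its x axis; leave alone.
- oiler: Loose small amber jar 44 mm in diameter, 85 mm tall, origin under its centre; leave alone.

How it is judged:
On the way, in this order (a step that is already met when the one before it is completed fails the run):
1. the slide is home in its detent and let go, the lever still up (value of joint carriage between -0.002 and 0.002 m and contact force between each of the arm, the fingers and knob below 0.3 N and value of joint lever below 0.2 rad), for 0.2 s.
2. the lever is held level, the foot pressing on the clasp (value of joint lever between 0.44 and 0.56 rad and contact force between foot and clasp above 6 N), for 0.3 s.
At the end, for the whole second after the job is handed in: Through the last second the slide is home (within 2 mm of 0), the robot's fingers hold the lever by its rubber grip (over 3 N) within 0.06 rad of level (0.44 to 0.56), and the foot presses on the clasp with more than 6 N (all of step 2 and value of joint carriage between -0.002 and 0.002 m and contact force between the fingers and grip above 3 N); the arm keeps its last pose, push and grip.
It fails at once if the lever is pressed far past level (over 0.62 rad) and the clasp is crushed (value of joint lever above 0.62 rad).
It fails at once if another thing on the bench is moved by more than 30 mm (distance of any of tub, tray, driver, oiler from where it was at the start of the episode above 0.03 m).
It also fails if it takes over 58 s, if anything falls off the work surface, if the arm or the gripper's body presses on something with over 40 N, if the wrist force passes 120 N, or if a joint passes its speed limit or range.

## Working session

There is one attempt and no reset: what is moved stays moved. The work goes in short steps, Python scripts to look and compute and a tool call to move; the robot and the scene stay as the last step left them, time stands still between calls to the robot, and variables do not carry over. Pictures are saved under pics/ and viewed, at most 10 in all, crops included, and the job is handed in when it is done.

Besides the shell and the picture viewer there is one more tool, called as name(argument=value, ...) on one line, values as JSON. move_arm: Moves the arm, as the interface text tells. Its arguments: {"type":"object","properties":{"targets":{"type":"array"},"force":{"type":"number"}},"required":["targets"]}

```bash
mkdir -p pics; ls; python3 - <<'E'
from plant import r, optics
import cv2, numpy as np
s=r.sense(); print(s['time_s'],s['eef_pos'],s['tcp_rot'],s['ft_force'],r.pinch_z,s['grip_width'])
for n in ['scene','top']:
    c=optics.camera(n); cv2.imwrite(f'pics/{n}0.png',c['color']); print(n,{k:np.round(v,4).tolist() for k,v in c.items() if k!='color'})
c=optics.camera('wrist'); print(c['T_tool_cam'], c['fx'])
E
```

```text
pics
0.0 [ 0.22011203 -0.61086102  0.19359594] [ 9.85075153e-01  1.72122136e-01 -2.30219500e-04 -9.27785797e-04] [ 1.43746053 -0.32677712  0.47143319] 0.0187 0.08545528144306391
scene {'fx': 355.091, 'fy': 355.091, 'cx': 253.4166, 'cy': 190.6105, 'xyz': [1.123, -0.06, 0.979], 'rotation': [0.2075, 0.2024, 0.6814, 0.672]}
top {'fx': 367.7006, 'fy': 367.7006, 'cx': 250.429, 'cy': 190.6134, 'xyz': [0.4466, -0.085, 0.9487], 'rotation': [-0.0641, 0.0409, 0.706, -0.7041]}
[[-4.18607127e-04  9.60664404e-01  2.77711590e-01  7.05016085e-02]
 [ 9.99999237e-01  7.93747733e-05  1.23276917e-03  1.73114135e-03]
 [ 1.16223417e-03  2.77711894e-01 -9.60663704e-01 -1.81060359e-01]
 [ 0.00000000e+00  0.00000000e+00  0.00000000e+00  1.00000000e+00]] 317.8838516341352
```

View pics/scene0.png

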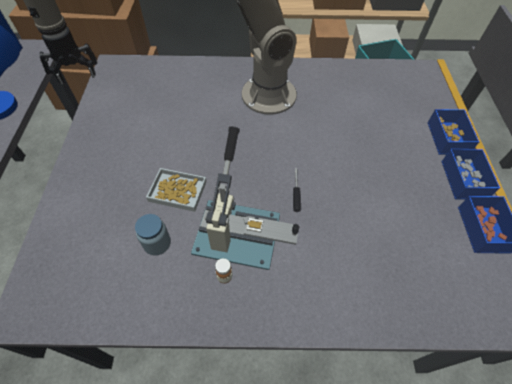

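View pics/top0.png

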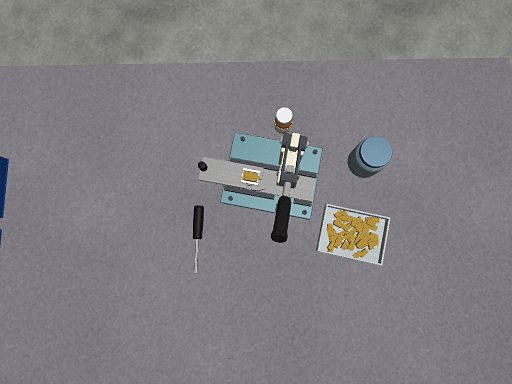

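The scene image shows the press at the centre with its knob at (295,230), the lever grip at (232,142) and the driver at (297,190). In the top image the knob is at (203,167), the grip at (281,220) and the plate corners are near (234,134), (323,148), (313,217) and (221,203). I'll zoom both.

```bash
python3 - <<'E'
import cv2, numpy as np
a=cv2.imread('pics/top0.png')[110:260,190:340]; b=cv2.imread('pics/scene0.png')[120:280,180:310]
a=cv2.resize(a,None,fx=3.0,fy=3.0,interpolation=2)
b=cv2.resize(b,None,fx=2.7,fy=2.7,interpolation=2)
h=max(a.shape[0],b.shape[0]); o=np.zeros((h,a.shape[1]+b.shape[1],3),np.uint8); o[:a.shape[0],:a.shape[1]]=a;o[:b.shape[0],a.shape[1]:]=b
print(o.shape); cv2.imwrite('pics/z.png',o)
E
```

```text
(450, 801, 3)
```

View pics/z.png

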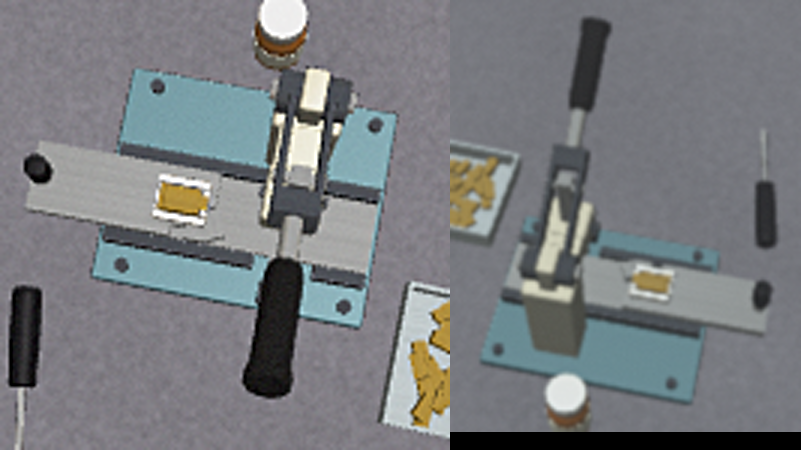

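The crop shows the plate corners, clasp, knob and grip clearly in both views. Now I'll fit the press pose.

```bash
cat > h.py <<'E'
import numpy as np, cv2
from scipy.spatial.transform import Rotation as R
CAM={'scene':(355.091,253.4166,190.6105,[1.123,-.06,.979],[0.2075,0.2024,0.6814,0.672]),
'top':(367.7006,250.429,190.6134,[0.4466,-.085,.9487],[-0.0641,0.0409,0.706,-0.7041])}
def proj(n,P):
    f,cx,cy,t,q=CAM[n]; p=R.from_quat(q).inv().apply(np.atleast_2d(P)-t)
    return np.c_[cx+f*p[:,0]/-p[:,2], cy-f*p[:,1]/-p[:,2]]
def press(p,P):
    c,s=np.cos(p[2]),np.sin(p[2]); P=np.atleast_2d(P)
    return np.c_[p[0]+c*P[:,0]-s*P[:,1],p[1]+s*P[:,0]+c*P[:,1],P[:,2]]
E
python3 - <<'E'
from h import *
from scipy.optimize import least_squares
T=lambda u,v:(u/3+190-.33,v/3+110-.33); S=lambda u,v:((u-450)/2.7+180-.3,v/2.7+120-.3)
c=lambda x,y:(x,y,.014,0)
obs=[('top',T(134,69),c(.115,.155)),('top',T(396,115),c(.115,-.08)),('top',T(362,326),c(-.075,-.08)),('top',T(93,276),c(-.075,.155)),
('scene',S(718,250),c(-.075,.155)),('scene',S(692,402),c(.115,.155)),('scene',S(481,362),c(.115,-.08)),
('top',T(183,199),(0,0,.05,1)),('scene',S(652,281),(0,0,.05,1)),('top',T(38,164),(0,.12,.072,1)),('scene',S(762,293),(0,.12,.065,1)),
]
def f(p):
    return np.concatenate([(proj(n,press(p,[x,y+k*p[3],z]))[0]-uv) for n,uv,(x,y,z,k) in obs])
s=least_squares(f,[.5,-.1,0,.07],loss='soft_l1'); print(s.x,np.degrees(s.x[2]));print(f(s.x).reshape(-1,2).round(1))
p=s.x
print('knob',press(p,[0,.12+p[3],.08]),'home knob',press(p,[0,.12,.08]))
g=[[.07-.2*np.cos(a),0,.17+.2*np.sin(a)] for a in (.5,0)]
G=press(p,g);print('grip rest/level',G)
for n in('top','scene'):print(n,proj(n,G[:1]))
E
```

```text
[ 0.60332947 -0.14094249 -0.1861164   0.08803802] -10.663684266353762
[[-0.7 -1.3]
 [ 0.4 -1.4]
 [-0.1  0.1]
 [-1.2  0. ]
 [ 0.2 -0.4]
 [-0.6 -0.3]
 [-1.8 -0.8]
 [-0.7 -0.6]
 [-0.8 -0.5]
 [-0.8  0.7]
 [-0.8 -0.1]]
knob [[0.64182561 0.06350277 0.08      ]] home knob [[ 0.62553472 -0.02301486  0.08      ]]
grip rest/level [[ 0.49963519 -0.12141732  0.26588511]
 [ 0.47557453 -0.1168868   0.17      ]]
top [[282.18211296 216.74223513]]
scene [[229.79846641 143.7672958 ]]
```

The fit is good to about 1 px. Next I'll raise, close the fingers and yaw +30.5° so that tool y is the push direction.

move_arm(targets=[[0, 0, 6.1, 0, 0, -4, 0], [0, 0, 6.1, 0, 0, -4, 0], [0, 0, 6.1, 0, 0, -4, 0], [0, 0, 6.1, 0, 0, -4, 0], [0, 0, 6.1, 0, 0, -4, 0], [0, 0, 0, 0, 0, 0, 0]], force=60)

```text
time_s: 0.65
eef_pos: [0.2212, -0.6144, 0.4042]
tcp_rot: [0.995, -0.095, 0.004, 0.007]
ft_force: [-0.6, 0.1, 1.3]
grip_width: 0.0122
grip_force: 0.0
```

```bash
cat >> h.py <<'E'
PR=[0.6033,-0.1409,-0.1861]
def rel(P):
    """remaining shift (cm) in tool axes and turn (deg) to press-frame target P, tool x = press x, z down"""
    from plant import r
    s=r.sense(); Rt=R.from_quat(s['tcp_rot']); G=R.from_euler('z',PR[2])*R.from_euler('x',np.pi)
    t=s['eef_pos']; w=press(PR,P)[0]
    inv=R.from_euler('z',-PR[2]).apply(t-np.array([PR[0],PR[1],0]))
    print('t',round(s['time_s'],2),'tcp press mm',(inv*1000).round(1),'world',t.round(4),'F',s['ft_force'].round(2),'grip',s['grip_width'])
    print('turn',(Rt.inv()*G).as_rotvec(degrees=True).round(2),'shift cm',(Rt.inv().apply(w-t)*100).round(2))
E
python3 -c "
from h import *
rel([0,.12+.088+.045,.35])"
```

```text
t 0.65 tcp press mm [-287.8 -536.   404.2] world [ 0.2212 -0.6144  0.4042] F [-0.64  0.06  1.32] grip 0.012246323703717497
turn [ 0.74 -0.48 -0.2 ] shift cm [ 28.46 -79.07   4.63]
```

move_arm(targets=[[0, 0, 0, 1.4, -3.9, 0, 0], [0, 0, 0, 1.4, -3.9, 0, 0], [0, 0, 0, 1.4, -3.9, 0, 0], [0, 0, 0, 1.4, -3.9, 0, 0], [0, 0, 0, 1.4, -3.9, 0, 0], [0, 0, 0, 1.4, -3.9, 0, 0], [0, 0, 0, 1.4, -3.9, 0, 0], [0, 0, 0, 1.4, -3.9, 0, 0], [0, 0, 0, 1.4, -3.9, 0, 0], [0, 0, 0, 1.4, -3.9, 0, 0]])

```text
time_s: 1.48
eef_pos: [0.4306, -0.2523, 0.3943]
tcp_rot: [0.996, -0.093, -0.0, 0.0]
ft_force: [1.2, -0.7, 0.1]
grip_width: -0.0001
grip_force: 0.0
```

move_arm(targets=[[0, 0, 0, 1.4, -3.9, 0, 0], [0, 0, 0, 1.4, -3.9, 0, 0], [0, 0, 0, 1.4, -3.9, 0, 0], [0, 0, 0, 1.4, -3.9, 0, 0], [0, 0, 0, 1.4, -3.9, 0, 0], [0, 0, 0, 1.4, -3.9, 0, 0], [0, 0, 0, 1.4, -3.9, 0, 0], [0, 0, 0, 1.4, -3.9, 0, 0], [0, 0, 0, 1.4, -3.9, 0, 0], [0, 0, 0, 1.4, -3.9, 0, 0], [0, 0, 0, 0, 0, 0, 0], [0, 0, 0, 0, 0, 0, 0]])

```text
time_s: 2.48
eef_pos: [0.64, 0.1064, 0.3925]
tcp_rot: [0.996, -0.09, -0.002, -0.0]
ft_force: [-0.8, -0.7, 0.0]
grip_width: 0.0002
grip_force: 0.0
```

```bash
python3 -c "
from h import *
rel([0,.12+.088+.045,.10])
from plant import optics
c=optics.camera('top');cv2.imwrite('pics/top1.png',c['color'])"
```

```text
t 2.48 tcp press mm [ -9.7 249.8 392.5] world [0.64   0.1064 0.3925] F [-0.79 -0.68  0.03] grip 0.00015162095987406325
turn [-0.03  0.19  0.33] shift cm [ 1.07 -0.3  29.24]
```

View pics/top1.png

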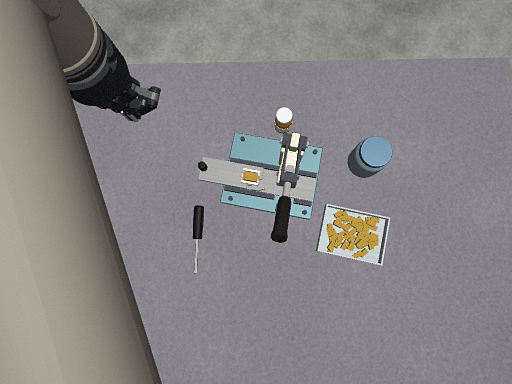

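The fingers stand clear on the outer side of the knob (knob at (203,167), fingers near (150,100) but raised), and nothing has moved. Descending now.

move_arm(targets=[[0, 0, 0.3, 1.0, -0.4, 3.5, 0], [0, 0, 0, 0, 0, 3.5, 0], [0, 0, 0, 0, 0, 3.5, 0], [0, 0, 0, 0, 0, 3.5, 0], [0, 0, 0, 0, 0, 3.5, 0], [0, 0, 0, 0, 0, 3.5, 0], [0, 0, 0, 0, 0, 3.5, 0], [0, 0, 0, 0, 0, 3.5, 0], [0, 0, 0, 0, 0, 3.5, 0], [0, 0, 0, 0, 0, 2.4, 0], [0, 0, 0, 0, 0, 0, 0], [0, 0, 0, 0, 0, 0, 0]])

```text
time_s: 3.53
eef_pos: [0.6499, 0.1026, 0.0551]
tcp_rot: [0.995, -0.097, -0.001, 0.001]
ft_force: [-0.3, 0.6, 1.3]
grip_width: -0.0001
grip_force: 0.0
```

```bash
python3 -c "
from h import *
rel([0,.12+.0245,.05])
from plant import optics
c=optics.camera('top');d=optics.camera('scene')
a=cv2.resize(c['color'][110:260,140:290],None,fx=2.6,fy=2.6);b=cv2.resize(d['color'][150:300,200:350],None,fx=2.6,fy=2.6)
cv2.imwrite('pics/z1.png',np.hstack([a,b]))"
```

```text
t 3.53 tcp press mm [  0.7 247.9  55.1] world [0.6499 0.1026 0.0551] F [-0.25  0.56  1.26] grip -6.30576779807538e-05
turn [ 0.11  0.09 -0.45] shift cm [1.000e-02 1.034e+01 5.300e-01]
```

View pics/z1.png

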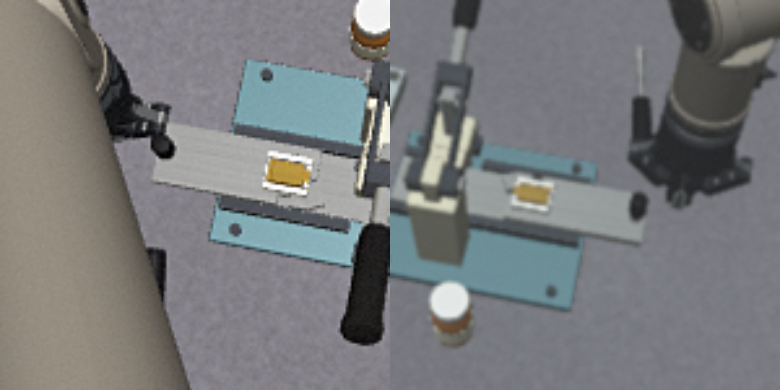

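```bash
python3 -c "
from h import *
P=press(PR,[[0,.248,.055],[0,.208,.08],[0,.208,.055]])
print((proj('scene',P)-[200,150])*2.6,(proj('top',P)-[140,110])*2.6)"
```

```text
[[280.12550336 213.69365991]
 [247.03939281 196.7442089 ]
 [244.62865075 207.27261817]] [[122.47237066 139.82160456]
 [158.68497958 141.36549534]
 [163.0032625  147.06144341]]
```

```bash
python3 -c "
from h import *
from plant import optics,r
s=r.sense();c=optics.camera('wrist');T=c['T_tool_cam'];im=c['color'].copy()
Rt=R.from_quat(s['tcp_rot'])
for P,col in (([0,.248,.055],(0,0,255)),([0,.208,.08],(0,255,0))):
    w=press(PR,P)[0]; t=Rt.inv().apply(w-s['eef_pos']); q=T[:3,:3].T@(t-T[:3,3])
    u=(c['cx']+c['fx']*q[0]/-q[2],c['cy']-c['fy']*q[1]/-q[2]);print(u)
cv2.imwrite('pics/w1.png',im)
print((proj('top',[[.64,.1064,.3925]])),proj('top',s['eef_pos']))
"
```

```text
(np.float64(258.35525691563487), np.float64(222.03789696108902))
(np.float64(331.8027229965559), np.float64(238.63477761150878))
[[141.59973193 122.71367177]] [[186.26578911 162.2003633 ]]
```

View pics/w1.png

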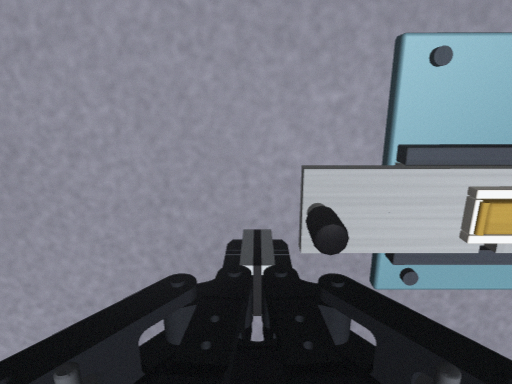

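The wrist view shows the knob top at (331,238), where the model predicts it, and the fingertips at (257,230), in line with the slide. Pushing most of the way now.

move_arm(targets=[[0, 0, -0.4, 0, 1.0, 0.3, 0], [0, 0, 0, 0, 1.0, 0, 0], [0, 0, 0, 0, 1.0, 0, 0], [0, 0, 0, 0, 1.0, 0, 0], [0, 0, 0, 0, 1.0, 0, 0], [0, 0, 0, 0, 1.0, 0, 0], [0, 0, 0, 0, 1.0, 0, 0], [0, 0, 0, 0, 1.0, 0, 0], [0, 0, 0, 0, 0.8, 0, 0], [0, 0, 0, 0, 0.5, 0, 0], [0, 0, 0, 0, 0, 0, 0], [0, 0, 0, 0, 0, 0, 0]])

```text
time_s: 4.68
eef_pos: [0.6336, 0.0137, 0.0526]
tcp_rot: [0.996, -0.092, 0.0, -0.0]
ft_force: [0.4, 0.3, 0.7]
grip_width: 0.0001
grip_force: 0.0
```

```bash
cat > knob.py <<'E'
from h import *
from plant import optics,r
rel([0,.12+.0245,.052])
s=r.sense();c=optics.camera('wrist');T=c['T_tool_cam']
Rt=R.from_quat(s['tcp_rot'])
for k in (0,.01,.02):
    w=press(PR,[0,.12+k,.08])[0]; t=Rt.inv().apply(w-s['eef_pos']); q=T[:3,:3].T@(t-T[:3,3])
    print(k,c['cx']+c['fx']*q[0]/-q[2],c['cy']-c['fy']*q[1]/-q[2])
import sys; cv2.imwrite(f'pics/{sys.argv[1]}.png',c['color'])
E
python3 knob.py w2
```

```text
t 4.68 tcp press mm [  1.2 157.5  52.6] world [0.6336 0.0137 0.0526] F [0.42 0.32 0.73] grip 0.00014600901830766198
turn [-0.02 -0.01  0.06] shift cm [-0.12  1.3   0.06]
0 325.5768745204898 240.6445883416724
0.01 306.6244701201591 240.62600307378904
0.02 287.6736921494411 240.607419400829
```

View pics/w2.png

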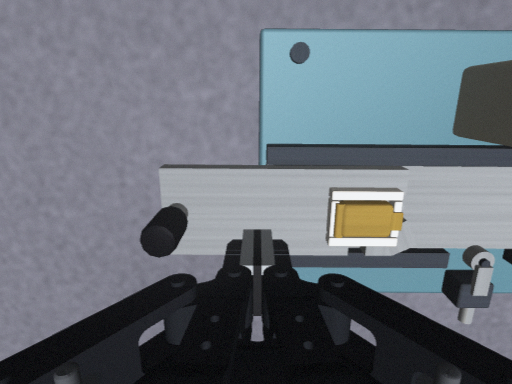

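The slide didn't move: the knob is now at (160,238), outboard of the fingers at (257,230). The fingers slipped past without contact, so the real tip is offset from what I assumed. A touch test on the slide plate (36 mm high) will show how high the tips really are.

move_arm(targets=[[0, 0, 0, 0, 0, 0.4, 0], [0, 0, 0, 0, 0, 0.4, 0], [0, 0, 0, 0, 0, 0.4, 0], [0, 0, 0, 0, 0, 0, 0], [0, 0, 0, 0, 0, 0, 0]])

```text
time_s: 5.15
eef_pos: [0.6331, 0.0139, 0.04]
tcp_rot: [0.996, -0.092, -0.001, 0.0]
ft_force: [0.1, -0.4, -0.0]
grip_width: -0.0001
grip_force: 0.0
```

move_arm(targets=[[0, 0, 0, 0, 0, 0.3, 0], [0, 0, 0, 0, 0, 0.2, 0], [0, 0, 0, 0, 0, 0, 0], [0, 0, 0, 0, 0, 0, 0]])

```text
time_s: 5.48
eef_pos: [0.6334, 0.0137, 0.0354]
tcp_rot: [0.996, -0.092, -0.0, 0.0]
ft_force: [0.3, -0.4, -0.8]
grip_width: -0.0001
grip_force: 0.0
```

move_arm(targets=[[0, 0, 0, 0, 0, 0.3, 0], [0, 0, 0, 0, 0, 0.2, 0], [0, 0, 0, 0, 0, 0, 0], [0, 0, 0, 0, 0, 0, 0]])

```text
time_s: 5.82
eef_pos: [0.6333, 0.0136, 0.0303]
tcp_rot: [0.996, -0.092, -0.0, 0.0]
ft_force: [0.2, 0.0, 0.0]
grip_width: 0.0001
grip_force: 0.0
```

```bash
python3 -c "
from h import *
rel([0,.1445,.052])
from plant import optics
d=optics.camera('scene')['color'];cv2.imwrite('pics/z2.png',cv2.resize(d[190:265,240:340],(800,600),interpolation=2))
print((proj('scene',press(PR,[[0,.1575,.03],[0,.1575,.058],[-.02,.1575,.03],[0,.208,.08]]))-[240,190])*8)"
```

```text
t 5.82 tcp press mm [  0.9 157.4  30.3] world [0.6333 0.0136 0.0303] F [0.18 0.02 0.03] grip 9.72370490138712e-05
turn [0.01 0.02 0.08] shift cm [-0.09  1.29 -2.16]
[[291.59189871 324.49162397]
 [296.54818788 289.17523135]
 [300.06768643 278.09144003]
 [440.12120864 285.36679662]]
```

View pics/z2.png

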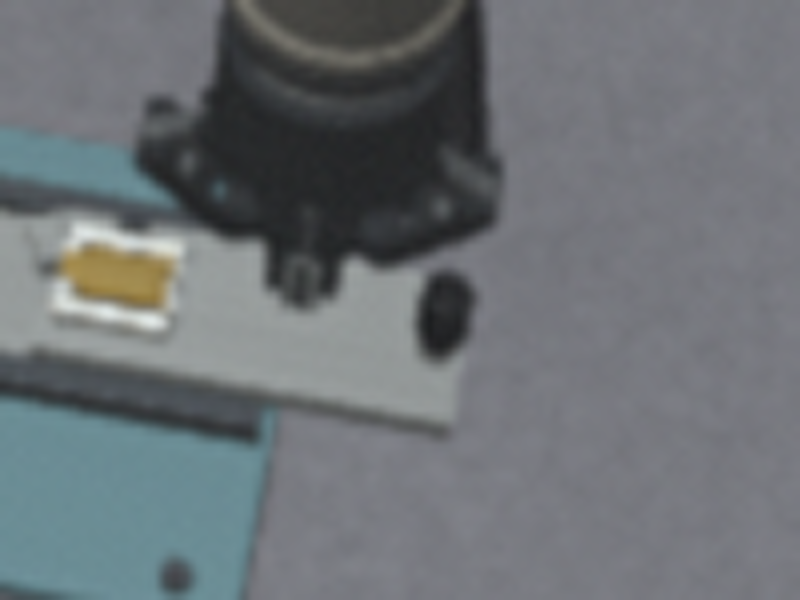

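The zoom shows the tip at (297,303), where the TCP should project to (291,324). With no contact at TCP z 0.030, the shut fingertips sit about 28 mm above the reported TCP, so they passed over the knob. This height gives roughly 20 mm of overlap with the knob, so I'll go up, out and back down.

move_arm(targets=[[0, 0, 0, 0, 0, -3, 0], [0, 0, 0, 0, 0, -2.5, 0], [0, 0, 0, -0.1, -2.4, 0, 0], [0, 0, 0, 0, -2.4, 0, 0], [0, 0, 0, 0, -2.4, 0, 0], [0, 0, 0, 0, -2.6, 0, 0], [0, 0, 0, 0, 0, 2.5, 0], [0, 0, 0, 0, 0, 2.9, 0], [0, 0, 0, 0, 0, 0, 0], [0, 0, 0, 0, 0, 0, 0]])

```text
time_s: 6.7
eef_pos: [0.649, 0.1095, 0.0302]
tcp_rot: [0.996, -0.092, -0.002, 0.001]
ft_force: [0.3, -0.3, 1.2]
grip_width: -0.0003
grip_force: 0.0
```

move_arm(targets=[[0, 0, 0, 0, 0.8, 0, 0], [0, 0, 0, 0, 0.8, 0, 0], [0, 0, 0, 0, 0.8, 0, 0], [0, 0, 0, 0, 0.8, 0, 0], [0, 0, 0, 0, 0.8, 0, 0], [0, 0, 0, 0, 0, 0, 0], [0, 0, 0, 0, 0, 0, 0]])

```text
time_s: 7.28
eef_pos: [0.6431, 0.0691, 0.0318]
tcp_rot: [0.996, -0.093, 0.0, 0.001]
ft_force: [-0.2, -0.1, -0.5]
grip_width: 0.0003
grip_force: 0.0
```

```bash
cat > look.py <<'E'
from h import *
from plant import optics,r
import sys
rel([0,.12+.02,.03])
s=r.sense();c=optics.camera('wrist');T=c['T_tool_cam'];Rt=R.from_quat(s['tcp_rot']);im=c['color']
# clasp: brass blob centroid -> travel, intersecting z=0.05
m=cv2.inRange(cv2.cvtColor(im,cv2.COLOR_BGR2HSV),(12,140,80),(30,255,255)); m=cv2.morphologyEx(m,cv2.MORPH_OPEN,np.ones((3,3)))
n,l,st,ce=cv2.connectedComponentsWithStats(m); i=1+np.argmax(st[1:,4]); u,v=ce[i]
d=np.array([(u-c['cx'])/c['fx'],-(v-c['cy'])/c['fy'],-1]); d=Rt.apply(T[:3,:3]@d); o=s['eef_pos']+Rt.apply(T[:3,3])
p=o+d*(.05-o[2])/d[2]; q=R.from_euler('z',-PR[2]).apply(p-np.array([PR[0],PR[1],0]))
print('clasp bbox',st[i],'press mm',(q*1000).round(1))
cv2.imwrite(f'pics/{sys.argv[1]}.png',im)
E
python3 look.py w3
```

```text
t 7.28 tcp press mm [2.000e-01 2.137e+02 3.180e+01] world [0.6431 0.0691 0.0318] F [-0.21 -0.06 -0.51] grip 0.0003090548636247763
turn [ 0.07 -0.01 -0.03] shift cm [-0.02  7.37  0.19]
clasp bbox [ 478  212   34   39 1149] press mm [-0.2 79.8 50. ]
```

move_arm(targets=[[0, 0, 0, 0, 0.8, 0, 0], [0, 0, 0, 0, 0.8, 0, 0], [0, 0, 0, 0, 0.8, 0, 0], [0, 0, 0, 0, 0.6, 0, 0], [0, 0, 0, 0, 0, 0, 0], [0, 0, 0, 0, 0, 0, 0]])

```text
time_s: 7.83
eef_pos: [0.6375, 0.0395, 0.0314]
tcp_rot: [0.996, -0.093, -0.0, 0.001]
ft_force: [0.5, 0.1, 0.0]
grip_width: 0.0002
grip_force: 0.0
```

```bash
sed -i 's/^u_=.*//; s/u,v=ce\[i\]/u,v=st[i,0]+0.0,st[i,1]+st[i,3]\/2/' look.py; sed -i "s/print('clasp bbox'/print('travel mm (outer edge)',q[1]*1000-16);print('clasp bbox'/" look.py; python3 look.py w4
```

```text
t 7.83 tcp press mm [  0.3 183.7  31.4] world [0.6375 0.0395 0.0314] F [0.47 0.07 0.03] grip 0.0001567317913721516
turn [ 0.09  0.   -0.01] shift cm [-0.02  4.37  0.14]
travel mm (outer edge) 43.36560418717009
clasp bbox [ 479  213   33   39 1120] press mm [-0.3 59.4 50. ]
```

View pics/w4.png

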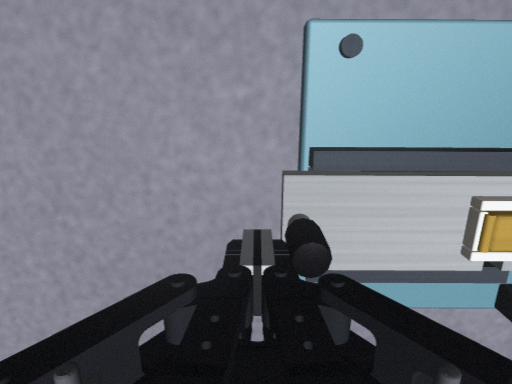

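The wrist view shows the knob top at (310,260) against the fingers, and the slide has moved to about 43 mm of travel. Home should be at TCP y of about 140 mm.

move_arm(targets=[[0, 0, 0, 0, 0.7, 0, 0], [0, 0, 0, 0, 0.7, 0, 0], [0, 0, 0, 0, 0.7, 0, 0], [0, 0, 0, 0, 0.7, 0, 0], [0, 0, 0, 0, 0.6, 0, 0], [0, 0, 0, 0, 0.5, 0, 0], [0, 0, 0, 0, 0.3, 0, 0], [0, 0, 0, 0, 0, 0, 0], [0, 0, 0, 0, 0, 0, 0]])

```text
time_s: 8.63
eef_pos: [0.6299, 0.0001, 0.0318]
tcp_rot: [0.996, -0.092, -0.0, -0.0]
ft_force: [-0.4, 2.7, 2.7]
grip_width: 0.0001
grip_force: 1.6
```

```bash
python3 look.py w5
```

```text
t 8.63 tcp press mm [  0.  143.5  31.8] world [6.299e-01 1.000e-04 3.180e-02] F [-0.36  2.74  2.71] grip 9.6775211477815e-05
turn [0.   0.01 0.07] shift cm [-0.    0.35  0.18]
travel mm (outer edge) 5.202305399666411
clasp bbox [ 475  213   37   39 1250] press mm [-0.5 21.2 50. ]
```

move_arm(targets=[[0, 0, 0, 0, 0.15, 0, 0], [0, 0, 0, 0, 0.15, 0, 0], [0, 0, 0, 0, 0, 0, 0], [0, 0, 0, 0, 0, 0, 0]])

```text
time_s: 9.02
eef_pos: [0.63, -0.0005, 0.0319]
tcp_rot: [0.996, -0.092, 0.001, -0.001]
ft_force: [0.2, 5.5, 1.6]
grip_width: -0.0002
grip_force: 3.0
```

```bash
python3 look.py w6
```

```text
t 9.02 tcp press mm [  0.3 142.9  31.9] world [ 6.30e-01 -5.00e-04  3.19e-02] F [0.2  5.5  1.64] grip -0.0002499909883091557
turn [-0.16 -0.05  0.15] shift cm [-0.03  0.29  0.19]
travel mm (outer edge) 5.2065667523633685
clasp bbox [ 474  214   38   39 1263] press mm [-0.6 21.2 50. ]
```

move_arm(targets=[[0, 0, 0, 0, 0.15, 0, 0], [0, 0, 0, 0, 0.1, 0, 0], [0, 0, 0, 0, 0, 0, 0], [0, 0, 0, 0, 0, 0, 0]])

```text
time_s: 9.4
eef_pos: [0.63, -0.0008, 0.0321]
tcp_rot: [0.996, -0.091, 0.001, -0.003]
ft_force: [0.5, 9.0, 1.0]
grip_width: -0.0001
grip_force: 4.2
```

```bash
python3 look.py w7
```

```text
t 9.4 tcp press mm [  0.3 142.6  32.1] world [ 0.63   -0.0008  0.0321] F [0.47 9.03 1.  ] grip -0.00010855827975541087
turn [-0.31 -0.08  0.22] shift cm [-0.03  0.26  0.2 ]
travel mm (outer edge) 4.332066031374797
clasp bbox [ 475  215   37   39 1263] press mm [-0.9 20.3 50. ]
```

The force is 9 N with little motion, so the slide is either at its stop or on the roller's peak. Backing off and measuring will show which.

move_arm(targets=[[0, 0, 0, 0, -0.7, 0, 0], [0, 0, 0, 0, -0.7, 0, 0], [0, 0, 0, 0, -0.7, 0, 0], [0, 0, 0, 0, 0, 0, 0], [0, 0, 0, 0, 0, 0, 0], [0, 0, 0, 0, 0, 0, 0], [0, 0, 0, 0, 0, 0, 0]])

```text
time_s: 10.03
eef_pos: [0.6327, 0.0143, 0.0314]
tcp_rot: [0.996, -0.093, -0.0, 0.001]
ft_force: [-0.4, -0.0, -0.0]
grip_width: -0.0003
grip_force: 0.0
```

```bash
python3 look.py w8; python3 - <<'E'
import cv2,numpy as np
from scipy.ndimage import gaussian_filter1d
# slide outer end (plate edge) column on row ~200 and base plate left edge col on row ~100
for n in ('w3','w4','w5','w6','w7','w8'):
    g=cv2.cvtColor(cv2.imread(f'pics/{n}.png'),6).astype(float)
    def e(r0,r1,a,b):
        d=np.abs(gaussian_filter1d(g[r0:r1].mean(0),1.5,order=1)); return a+np.argmax(d[a:b])
    h=cv2.cvtColor(cv2.imread(f'pics/{n}.png'),cv2.COLOR_BGR2HSV)
    teal=(cv2.inRange(h,(80,80,60),(100,255,255))[60:130]>0).mean(0)
    print(n,'slide end',e(185,205,150,400),'teal left',np.argmax(teal>.5))
E
```

```text
t 10.03 tcp press mm [  0.2 158.   31.4] world [0.6327 0.0143 0.0314] F [-0.38 -0.02 -0.05] grip -0.00028805779241803504
turn [0.06 0.01 0.03] shift cm [-0.02  1.8   0.15]
travel mm (outer edge) 5.351560671848613
clasp bbox [501 215  11  37 283] press mm [-0.9 21.4 50. ]
w3 slide end 283 teal left 353
w4 slide end 283 teal left 303
w5 slide end 277 teal left 237
w6 slide end 239 teal left 237
w7 slide end 239 teal left 236
w8 slide end 305 teal left 261
```

```bash
python3 - <<'E'
from h import *
from plant import optics,r
import cv2
from scipy.ndimage import gaussian_filter1d
s=r.sense();c=optics.camera('wrist');T=c['T_tool_cam'];Rt=R.from_quat(s['tcp_rot'])
def yat(img_tcp,u,v,z):
    d=np.array([(u-c['cx'])/c['fx'],-(v-c['cy'])/c['fy'],-1]); d=Rt.apply(T[:3,:3]@d); o=np.array(img_tcp)+Rt.apply(T[:3,3])
    p=o+d*(z-o[2])/d[2]; return (R.from_euler('z',-PR[2]).apply(p-np.array([PR[0],PR[1],0]))*1000)[1].round(1)
tcps={'w1':[.6499,.1026,.0551],'w2':[.6336,.0137,.0526],'w3':[.6431,.0691,.0318],'w4':[.6375,.0395,.0314],'w8':[.6327,.0143,.0314]}
for n,t in tcps.items():
    im=cv2.imread(f'pics/{n}.png');h=cv2.cvtColor(im,cv2.COLOR_BGR2HSV)
    g=cv2.cvtColor(im,6).astype(float)[185:200].mean(0); d=gaussian_filter1d(g,1.2,order=1)
    pk=[int(i) for i in np.argsort(-np.abs(d)) if abs(d[i])>=max(abs(d[max(0,i-4):i+5]))][:4]
    tl=np.argmax((cv2.inRange(h,(80,80,60),(100,255,255))[60:130]>0).mean(0)>.5)
    print(n,[(p,round(d[p]),yat(t,p,192,.036)) for p in pk],'teal y',yat(t,tl,95,.014))
E
```

```text
w1 [(303, 30, np.float64(216.4)), (476, 25, np.float64(102.7)), (467, -22, np.float64(108.6)), (271, 2, np.float64(237.4))] teal y 155.5
w2 [(332, 26, np.float64(107.5)), (160, 10, np.float64(219.1)), (403, -9, np.float64(61.5)), (150, 2, np.float64(225.6))] teal y 154.2
w3 [(283, 22, np.float64(197.3)), (470, -8, np.float64(88.8)), (194, 2, np.float64(249.0)), (105, 2, np.float64(300.6))] teal y 154.9
w4 [(283, 24, np.float64(167.2)), (471, -7, np.float64(58.3)), (150, 2, np.float64(244.3)), (61, 2, np.float64(295.8))] teal y 154.8
w8 [(305, 31, np.float64(128.8)), (262, 16, np.float64(153.7)), (268, 9, np.float64(150.3)), (493, -6, np.float64(19.9))] teal y 154.2
```

The slide end is now at 128.8 mm and the nest edge has shifted by 88 mm, equal to the start travel. The slide is home and released, so step 1 is done. Next is lifting and moving over the lever grip.

move_arm(targets=[[0, 0, 0, 0, 0, -3.9, 0], [0, 0, 0, 0, 0, -3.9, 0], [0, 0, 0, 0, 0, -3.9, 0], [0, 0, 0, 0, 0, -3.9, 0], [0, 0, 0, 0, 0, -3.9, 0], [0, 0, 0, 0, 0, -3.9, 0], [0, 0, 0, 0, 0, -3.9, 0], [0, 0, 0, 0, 0, -3.9, 0], [0, 0, 0, 0, 0, 0, 0]])

```text
time_s: 10.88
eef_pos: [0.6364, 0.0159, 0.3533]
tcp_rot: [0.996, -0.093, 0.008, -0.001]
ft_force: [0.5, 0.4, 1.6]
grip_width: -0.0002
grip_force: 0.0
```

move_arm(targets=[[0, 0, 0, -2.4, 3.1, 0, 0], [0, 0, 0, -2.4, 3.1, 0, 0], [0, 0, 0, -2.4, 3.2, 0, 0], [0, 0, 0, -2.4, 3.2, 0, 0], [0, 0, 0, -2.4, 3.2, 0, 0], [0, 0, 0, 0, 0, 0, 0], [0, 0, 0, 0, 0, 0, 0]])

```text
time_s: 11.47
eef_pos: [0.4843, -0.1204, 0.3439]
tcp_rot: [0.995, -0.095, 0.0, 0.001]
ft_force: [0.5, 0.2, 0.1]
grip_width: -0.0003
grip_force: 0.0
```

```bash
python3 -c "
from h import *
rel([-.118,0,.27])
from plant import optics
d=optics.camera('scene')['color'][100:250,160:310];t=optics.camera('top')['color'][110:260,190:340]
cv2.imwrite('pics/z3.png',cv2.resize(np.hstack([d,t]),None,fx=2.6,fy=2.6,interpolation=2))"
```

```text
t 11.47 tcp press mm [-120.8   -1.9  343.9] world [ 0.4843 -0.1204  0.3439] F [0.51 0.24 0.08] grip -0.00026247090852317124
turn [ 0.07 -0.05 -0.25] shift cm [ 0.27 -0.2   7.39]
```

View pics/z3.png

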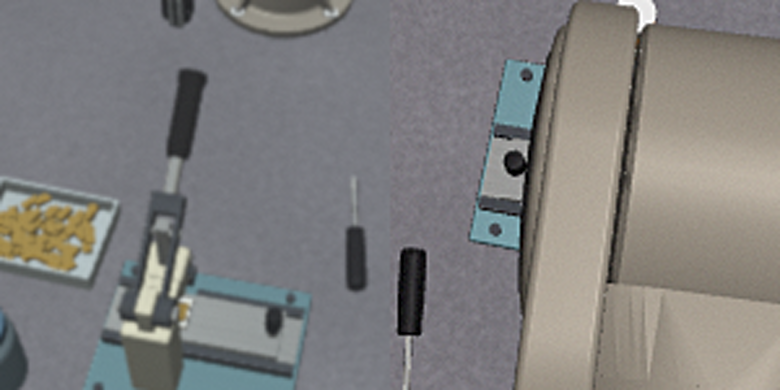

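The image shows the clasp under the ram with the slide in, and the shut fingertips (177,15) above and in line with the grip. No more viewing is needed, so I'm descending onto the grip.

move_arm(targets=[[0, 0, 0, 0.2, -0.2, 2.5, 0], [0, 0, 0, 0, 0, 2.5, 0], [0, 0, 0, 0, 0, 2.0, 0], [0, 0, 0, 0, 0, 1, 0], [0, 0, 0, 0, 0, 1, 0], [0, 0, 0, 0, 0, 1, 0], [0, 0, 0, 0, 0, 0, 0], [0, 0, 0, 0, 0, 0, 0]])

```text
time_s: 12.23
eef_pos: [0.4896, -0.1158, 0.2443]
tcp_rot: [0.996, -0.092, 0.001, -0.0]
ft_force: [1.8, 0.2, 1.3]
grip_width: 0.0001
grip_force: 1.0
```

move_arm(targets=[[0, 0, 0, 0, 0, 0.8, 0], [0, 0, 0, 0, 0, 0.8, 0], [0, 0, 0, 0, 0, 0.8, 0], [0, 0, 0, 0, 0, 0.6, 0], [0, 0, 0, 0, 0, 0, 0], [0, 0, 0, 0, 0, 0, 0]])

```text
time_s: 12.73
eef_pos: [0.4878, -0.1164, 0.2131]
tcp_rot: [0.996, -0.092, -0.0, 0.0]
ft_force: [-0.5, 0.7, 2.2]
grip_width: 0.0001
grip_force: 1.4
```

```bash
python3 -c "
from h import *
rel([-.118,0,.158])"
```

```text
t 12.73 tcp press mm [-118.     2.7  213.1] world [ 0.4878 -0.1164  0.2131] F [-0.48  0.72  2.2 ] grip 9.041530348569094e-05
turn [0.01 0.05 0.08] shift cm [0.01 0.27 5.51]
```

move_arm(targets=[[0, 0, 0, 0, 0.2, 0.8, 0], [0, 0, 0, 0, 0, 0.8, 0], [0, 0, 0, 0, 0, 0.8, 0], [0, 0, 0, 0, 0, 0.6, 0], [0, 0, 0, 0, 0, 0.6, 0], [0, 0, 0, 0, 0, 0.4, 0], [0, 0, 0, 0, 0, 0, 0], [0, 0, 0, 0, 0, 0, 0], [0, 0, 0, 0, 0, 0, 0]])

```text
time_s: 13.48
eef_pos: [0.4879, -0.1184, 0.1738]
tcp_rot: [0.996, -0.092, 0.0, 0.0]
ft_force: [-1.3, -0.1, 4.8]
grip_width: 0.0002
grip_force: 2.0
```

```bash
cat > lev.py <<'E'
from h import *
import sys
rel([-.118,0,.156])
# lever angle from scene camera: black grip blob vs projected model axis for candidate angles
from plant import optics,r
im=optics.camera('scene')['color'];cv2.imwrite(f'pics/{sys.argv[1]}.png',im)
for a in (.4,.45,.5,.55,.6):
    b=.5-a; P=press(PR,[[.07-d*np.cos(b),0,.17+d*np.sin(b)] for d in (.155,.245)]); print(a,proj('scene',P).round(1).tolist())
# profile along the lever line
L=np.array([.07-np.linspace(.1,.27,35),np.zeros(35),np.full(35,.17)]).T
for d,(u,v) in zip(np.linspace(.1,.27,35),proj('scene',press(PR,L))): print(round(d,3),int(u),int(v),im[int(round(v)),int(round(u))-6:int(round(u))+7].mean(1).astype(int).tolist())
E
python3 lev.py s1
```

```text
t 13.48 tcp press mm [-117.6    0.8  173.8] world [ 0.4879 -0.1184  0.1738] F [-1.29 -0.13  4.77] grip 0.0001612309096715262
turn [ 0.01 -0.01  0.08] shift cm [-0.04  0.08  1.78]
0.4 [[229.3, 168.5], [236.3, 142.6]]
0.45 [[229.5, 170.0], [236.5, 145.2]]
0.5 [[229.6, 171.6], [236.7, 147.8]]
0.55 [[229.8, 173.3], [236.8, 150.6]]
0.6 [[229.8, 175.0], [236.8, 153.4]]
0.1 225 187 [77, 56, 69, 106, 101, 85, 77, 72, 66, 65, 77, 73, 65]
0.105 225 185 [83, 64, 52, 65, 59, 51, 48, 46, 45, 54, 73, 75, 59]
0.11 225 184 [79, 60, 58, 61, 68, 71, 76, 78, 81, 83, 80, 66, 73]
0.115 226 182 [84, 79, 80, 80, 83, 83, 84, 86, 84, 85, 84, 74, 67]
0.12 226 181 [82, 83, 84, 84, 84, 85, 85, 84, 84, 83, 76, 67, 93]
0.125 227 180 [86, 84, 84, 83, 82, 83, 81, 82, 81, 81, 80, 81, 105]
0.13 227 178 [82, 82, 82, 81, 81, 82, 84, 83, 81, 89, 100, 119, 123]
0.135 227 177 [92, 95, 100, 116, 137, 149, 149, 126, 101, 117, 126, 126, 124]
0.14 228 175 [115, 118, 117, 130, 153, 160, 158, 137, 105, 115, 123, 122, 122]
0.145 228 174 [122, 124, 127, 143, 154, 157, 147, 122, 107, 119, 122, 119, 119]
0.15 229 172 [123, 119, 121
[... 1036 characters left out ...]
 43, 69, 114, 126, 125]
0.225 235 152 [72, 66, 58, 77, 76, 57, 45, 43, 43, 63, 104, 124, 125]
0.23 235 151 [65, 58, 77, 76, 65, 48, 45, 43, 54, 94, 120, 124, 120]
0.235 235 150 [60, 61, 80, 71, 47, 39, 41, 38, 41, 68, 113, 123, 126]
0.24 236 149 [83, 76, 84, 64, 42, 41, 41, 41, 39, 58, 95, 111, 118]
0.245 236 147 [84, 69, 50, 39, 38, 42, 41, 40, 43, 55, 67, 88, 113]
0.25 237 146 [61, 47, 42, 40, 42, 40, 40, 42, 41, 37, 38, 56, 86]
0.255 237 145 [40, 40, 41, 39, 40, 40, 43, 44, 46, 42, 41, 39, 36]
0.26 237 144 [40, 40, 40, 40, 45, 49, 51, 54, 49, 43, 41, 38, 37]
0.265 238 142 [39, 38, 38, 41, 47, 53, 58, 56, 54, 50, 48, 42, 39]
0.27 238 141 [39, 40, 38, 39, 45, 56, 57, 58, 57, 55, 50, 44, 43]
```

move_arm(targets=[[0, 0, 0, 0, 0, 0.4, 0], [0, 0, 0, 0, 0, 0.4, 0], [0, 0, 0, 0, 0, 0.4, 0], [0, 0, 0, 0, 0, 0.3, 0], [0, 0, 0, 0, 0, 0, 0], [0, 0, 0, 0, 0, 0, 0], [0, 0, 0, 0, 0, 0, 0]])

```text
time_s: 14.12
eef_pos: [0.487, -0.1181, 0.1589]
tcp_rot: [0.996, -0.092, -0.001, 0.0]
ft_force: [-4.1, 1.6, 8.4]
grip_width: -0.0003
grip_force: 4.0
```

```bash
python3 lev.py s2|grep -v '^0.[12]'; python3 -c "
import cv2
for n in('s1','s2'):
  print(cv2.imread('pics/'+n+'.png').mean(2)[158:178,229:233].mean(1).astype(int))"
```

```text
t 14.12 tcp press mm [-118.5    0.9  158.9] world [ 0.487  -0.1181  0.1589] F [-4.08  1.59  8.37] grip -0.0002783950213196925
turn [0.02 0.1  0.08] shift cm [0.05 0.09 0.29]
0.4 [[229.3, 168.5], [236.3, 142.6]]
0.45 [[229.5, 170.0], [236.5, 145.2]]
0.5 [[229.6, 171.6], [236.7, 147.8]]
0.55 [[229.8, 173.3], [236.8, 150.6]]
0.6 [[229.8, 175.0], [236.8, 153.4]]
[ 45  44  45  45  45  46  45  45  78 127 139 136 133 131 128 126 124 121
 120 117]
[ 70  66  53  48  45  45  45  45  43  46  83 131 143 140 136 133 130 127
 125 124]
```

move_arm(targets=[[0, 0, 0, 0, 0, 0.2, 0], [0, 0, 0, 0, 0, 0.2, 0], [0, 0, 0, 0, 0, 0, 0], [0, 0, 0, 0, 0, 0, 0], [0, 0, 0, 0, 0, 0, 0], [0, 0, 0, 0, 0, 0, 0], [0, 0, 0, 0, 0, 0, 0], [0, 0, 0, 0, 0, 0, 0]])

```text
time_s: 14.83
eef_pos: [0.487, -0.1181, 0.1551]
tcp_rot: [0.996, -0.092, -0.001, 0.0]
ft_force: [-5.1, 2.0, 8.3]
grip_width: -0.0002
grip_force: 4.4
```

```bash
python3 lev.py s3|head -2; python3 -c "
import cv2
print(cv2.imread('pics/s3.png').mean(2)[158:178,229:233].mean(1).astype(int))"
```

```text
t 14.83 tcp press mm [-118.5    0.9  155.1] world [ 0.487  -0.1181  0.1551] F [-5.08  2.02  8.28] grip -0.00019967952864592727
turn [0.02 0.09 0.07] shift cm [ 0.05  0.09 -0.09]
[ 68  69  64  53  48  46  44  44  45  41  58 107 139 143 138 136 133 129
 127 123]
```

```bash
python3 - <<'E'
from h import *
def pt(a,rs):
    b=.5-a; d=.155; return proj('scene',press(PR,[.07-d*np.cos(b)+rs*np.sin(b),0,.17+d*np.sin(b)+rs*np.cos(b)]))[0]
def edge(n,u):
    u=int(round(u)); p=cv2.imread(f'pics/{n}.png').mean(2)[140:182,u-1:u+2].mean(1)
    return [round(140+i+(92-p[i])/(p[i+1]-p[i]),2) for i in range(41) if p[i]<92<=p[i+1]]
for rs in (.004,.006,.008): print(rs,[(a,pt(a,rs).round(2).tolist()) for a in (0,.4,.45,.5,.55)])
for n,a in (('scene0',0),('s1',.4),('s2',.47),('s3',.5)): print(n,edge(n,pt(a,.006)[0]))
E
```

```text
0.004 [(0, [226.46, 160.06]), (0.4, [229.23, 167.74]), (0.45, [229.42, 169.19]), (0.5, [229.58, 170.74]), (0.55, [229.7, 172.37])]
0.006 [(0, [226.34, 159.92]), (0.4, [229.18, 167.36]), (0.45, [229.38, 168.79]), (0.5, [229.55, 170.31]), (0.55, [229.68, 171.93])]
0.008 [(0, [226.22, 159.78]), (0.4, [229.13, 166.98]), (0.45, [229.34, 168.38]), (0.5, [229.52, 169.88]), (0.55, [229.66, 171.48])]
scene0 [np.float64(159.72)]
s1 [np.float64(165.99)]
s2 [np.float64(168.13)]
s3 [np.float64(151.61), np.float64(168.55)]
```

Image calibration against the rest pose and the force (about 7.5 N tangential) both put the lever near 0.455 rad. I'll go another 8 mm for level.

move_arm(targets=[[0, 0, 0, 0, 0, 0.2, 0], [0, 0, 0, 0, 0, 0.2, 0], [0, 0, 0, 0, 0, 0.2, 0], [0, 0, 0, 0, 0, 0.2, 0], [0, 0, 0, 0, 0, 0, 0], [0, 0, 0, 0, 0, 0, 0], [0, 0, 0, 0, 0, 0, 0], [0, 0, 0, 0, 0, 0, 0]])

```text
time_s: 15.55
eef_pos: [0.4865, -0.118, 0.1472]
tcp_rot: [0.996, -0.092, -0.001, 0.0]
ft_force: [-6.9, 1.5, 11.2]
grip_width: 0.0002
grip_force: 5.4
```

```bash
python3 lev.py s4|head -2; python3 -c "
import cv2
print(cv2.imread('pics/s4.png').mean(2)[160:178,229:232].mean(1).astype(int))
from plant import r,optics
import numpy as np
F=[]
for i in range(8):
  optics.camera('top');F.append(r.sense()['ft_force'])
print(np.mean(F,0),np.std(F,0))"
```

```text
t 15.55 tcp press mm [-119.1    0.9  147.2] world [ 0.4865 -0.118   0.1472] F [-6.89  1.46 11.19] grip 0.00022150553423585378
turn [0.02 0.16 0.07] shift cm [ 0.1   0.09 -0.88]
[ 72  72  60  51  48  46  44  44  42  53  99 145 156 153 149 144 139 133]
[-6.35913117  1.18142631 10.8023578 ] [0.32862987 0.54142605 0.47799137]
```

The edge row (about 169.9) gives roughly 0.495 rad, and the force at the grip is about 9.7 N, which matches level. Handing in.

```bash
python3 -c "
from plant import r
print(r.finish_job()); print(r.sense()['time_s'])"
```

```text
the job is handed in; nothing more can be done
None
the job is handed in; nothing more can be done
```

The slide is home in its detent and let go, and I handed the job in with the shut fingers pressing the lever down by its grip at about 0.495 rad (level is 0.5), roughly 9.7 N; the tool gave no verdict.

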